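Set the jar capper to the biggest lid size

TASK

Before the next batch of jars, set the capping machine to its biggest lid size: with the fingertips push the selector lever through its H-shaped gate, fully home into the slot beside the largest of the four sample lids. Only push the lever, do not grip it or force it against the gate, leave the jars where they stand, and finish clear of everything.

Things in the scene. Friction and masses are not known exactly. Their poses are not given: they have to be found in the camera images.
- machine: Grey bench-top jar-capping machine, fixed, yaw within 0.35 rad. Origin on the table under the centre of the H-gate; at yaw 0 its x points away from the robot, y left. Selector housing 230 (x) by 210 mm (y), deck 100 mm high, centred on the origin; a 50 mm high base goes on at its left to y = 330 mm.
- gate (a point): Centre of the steel gate plate's top, 108 mm above the table; plate 84 (x) by 100 mm (y), 8 mm thick, axes as the machine. Its H-slot: two legs along x at y = +26 and -26 mm, closed at both ends, joined by a crossbar along y at x = 0. Slot 17 mm wide, lever stem 10 mm thick: 3.5 mm play each side. The four leg ends are the four slots. Inner corners rounded to 6 mm.
- head (a point): Centre of the top of the capping head on its column at the machine's left, 320 mm above the table, 250 mm to the left (y) of the gate; head 170 (x) by 90 mm (y). Keep clear of it.
- grip (a point): Centre of the lever's black upright round grip, 28 mm diameter, from 24 mm below to 32 mm above this point, domed top; 152 mm from the pivot, about 166 mm above the table when upright. In the machine's frame: x = 0 in the crossbar, y = +44 or -44 mm in the legs (+-6 mm play), x = +48 or -48 mm fully home. Starts in the right leg (y negative), anywhere along it.
- pivot (a point): The lever's pivot, inside the housing on the machine's z axis, 14 mm above the table. The lever tilts both ways about it with friction only: about 3 N at the grip moves it; it stays where it is left, has no spring, and stops hard at slot ends and gate edges.
- lid_58: The largest sample lid: round yellow screw lid, 58 mm diameter, 12 mm thick, fixed flat on the deck just beyond a slot's end. Origin at the centre of its underside. The lids lie at x = +73 or -73, y = +50 or -50 mm in the machine's frame; this one and the 34 mm one lie by the two left slots (y positive), either way round.
- gimbal (a joint): Fore-aft angle of the lever, rad: 0 in the crossbar, +0.32 fully home in the two far slots (machine +x), -0.32 fully home in the two near slots.
- lever (a joint): Sideways angle of the lever, rad: about +0.28 in the left leg (machine +y), -0.28 in the right leg, 0 midway along the crossbar; stops at about 0.32 either way.
- lid_44: Sample lid like the largest, 44 mm diameter, 12 mm thick, fixed, origin at the centre of its underside.
- lid_34: Sample lid like the largest, 34 mm diameter, 12 mm thick, fixed, origin at the centre of its underside.
- lid_26: Smallest sample lid, 26 mm diameter, 12 mm thick, fixed beside one of the two right slots, origin at the centre of its underside.
- jar_station: Filled jar with yellow lid, 64 mm diameter, 100 mm tall, loose on the 54 mm high jar plate under the capping head. Origin at the centre of its underside. Leave alone.
- jar_front: Filled jar with yellow lid, 68 mm diameter, 95 mm tall, loose on the table between robot and machine. Origin at the centre of its underside. Leave alone.
- jar_side: Filled jar with yellow lid, 68 mm diameter, 110 mm tall, loose on the table right of the machine. Origin at the centre of its underside. Leave alone.
- jar_side2: Filled jar with yellow lid, 56 mm diameter, 85 mm tall, loose on the table right of the machine. Origin at the centre of its underside. Leave alone.

How it is judged:
At the end, for the whole second after the job is handed in: The lever rests fully home (fore-aft angle at least 0.27 of 0.32 rad) in the slot beside the 58 mm lid, its grip within 45 mm of that lid's centre seen from above (horizontal distance between grip and lid_58 below 0.045 m and (value of joint gimbal above 0.27 rad or value of joint gimbal below -0.27 rad) and velocity of joint gimbal between -0.05 and 0.05 rad/s); the robot touches nothing.
It fails at once if the lever's grip is pinched between the fingers (distance between the grasp point and grip below 0.015 m and contact force between the fingers and machine above 1 N).
It fails at once if the lever or machine is forced (over 60 N) (contact force between any of the fingers, the arm and machine above 60 N).
It fails at once if a jar is moved more than 20 mm or lifted (distance of any of jar_station, jar_front, jar_side, jar_side2 from where it was at the start of the episode above 0.02 m).
It also fails if it takes over 54 s, if anything falls off the work surface, if the arm or the gripper's body presses on something with over 40 N, if the wrist force passes 120 N, or if a joint passes its speed limit or range.

ROBOT

A 6-joint arm with a two-finger parallel gripper is mounted at the origin on the work surface. World frame = base frame: x ahead of the robot, y to its left, z up, the work surface at z = 0. Lengths are in m, angles in rad, forces in N, time in s.
With the tool pointing down it reaches from about 0.35 to 0.975 m from the base axis. Payload 4.9 kg.
Tool frame: the origin (TCP) lies at the very end of the fingers, on their centre line; the grasp point (between the pads) lies 19 mm behind it; z points along the fingers, x is the direction in which the jaws open and shut, and the axes are right-handed (so a half turn about z gives the same grasp; the last joint's range is limited). The gripper opens to 85 mm and grips with 20 to 120 N. Pads are 22 mm wide; open, the fingers measure 114 mm over their backs; the gripper's body (76 mm by 85 mm) begins 54 mm behind the grasp point. The pads swing forward as they close: fully open they stand 13 mm farther back than shut.
Start: joints at [1.085, 0.053, 1.613, -0, 1.476, -0.119], TCP at [0.224, 0.583, 0.231] pointing down, gripper open.
Joint ranges: [-3.01, 3.01], [-1.01, 2.22], [0.06, 2.58], [-1.02, 4.17], [0.09, 2.62], [-3.14, 3.14]. Speed limits (rad/s): [2.57, 2.57, 3.14, 3.14, 3.14, 3.14].

INTERFACE

Orientations are given as a unit quaternion [w, x, y, z].
In Python, from plant import * gives the robot as it stands.
- The arm moves only by the shell command python3 -m inch 'ROWS'. ROWS is text: rows parted by semicolons, each of 7 numbers parted by spaces: the shift along the tool's x, y, z in m, then the turn, a rotation vector about the tool's x, y, z in rad, then the closure, from 0 (fully open) to 1 (shut). A call has 1 to 10 rows; each row shifts and turns the commanded pose from where the row before left it, along the tool's axes as they then stand; what a row does not reach is not made up. A row lasts 1/12 s, in which the tool goes at most 41.7 mm and 7.16 degrees, less where a joint would pass 70% of its speed; a pose out of reach is approached as far as the arm can. A call with a gripper value outside its range is refused whole. The fingers move at their own pace and stop on an object; the grip force is fixed at half the most. Time passes only in rows, so rows that do not move let the fingers close. It gives the time, the measured TCP pose, the force and the opening at its end, in the units of the state.
- state(): the state, without advancing time (a new reading comes with each control period).
- grab_frame(name): name is "scene" or "side" or "wrist"; returns the picture (420x560x3 uint8, blue, green, red); there is no depth.
- camera_info(name): a dict with "vertical_fov" (degrees; the focal length in pixels is half the picture's height over the tangent of half this angle, whatever the lens; pixels are square), "cx", "cy" (the principal point, pixels), "origin" and "rotation" of the camera in the world. Camera axes: x right, y down, z forward; pixel columns grow to the right and rows downward; lengths in m; the calibration is good to about 2 mm. The wrist camera is an equidistant fisheye: a pixel r from the principal point sees the ray r / f radians off the axis. A picture is of the moment at which its call begins: read the wrist's pose just before it. camera_info takes no time and is no camera call; for the wrist camera it gives the pose at the moment of the call.
- job_done(): hands the job in, once; it reports no verdict.
The state is a dict: "time": time; "joint_pos": joint angles; "joint_vel": joint speeds; "joint_efforts": joint torques, N m; "tool_pos": TCP position; "tool_rot": TCP orientation; "contact_force": force on the tool from outside, world axes, zero at the start; "ft_torque": the same for the moment, N m; "gripper_width": opening from 0.0 (shut) to 1.0 (fully open).
Only numpy, scipy, OpenCV 4.12 (cv2) and the standard library are available. Lean on these libraries where they do the work, as an engineer would, in place of code of your own. Each camera call takes 0.05 s, during which the arm holds its last target.

## Working session

There is one attempt and no reset: what is moved stays moved. The work goes in short steps, Python scripts to look and compute and a shell command to move; the robot and the scene stay as the last step left them, time stands still between calls to the robot, and variables do not carry over. Pictures are saved under pics/ and viewed, and the job is handed in when it is done.

```bash
ls; mkdir -p pics; python3 - <<'E'
from plant import *
import cv2
print(state())
for n in ("scene","side","wrist"):
    i=camera_info(n); print(n,i)
    cv2.imwrite(f"pics/{n}0.png",grab_frame(n))
E
```

```text
pics
{'time': 0.0, 'joint_pos': array([ 1.08498662e+00,  5.33556481e-02,  1.61428580e+00,  5.16103646e-06,
        1.47599241e+00, -1.19006327e-01]), 'joint_vel': array([-0.00279404,  0.00010962, -0.00163067, -0.00020502, -0.00042796,
       -0.00060349]), 'joint_efforts': array([ 6.43580697e-04, -3.93685985e+01, -3.70177424e+01, -6.18362424e-05,
        7.14043636e-03,  1.69011071e-05]), 'tool_pos': array([0.22385751, 0.58287363, 0.23006866]), 'tool_rot': array([ 4.71722246e-04,  8.24206386e-01,  5.66288611e-01, -9.05047657e-04]), 'contact_force': array([-0.000598  , -0.01887437,  0.1917076 ]), 'ft_torque': array([0.00307563, 0.00563936, 0.01083758]), 'gripper_width': 0.9988499445134716}
scene {'vertical_fov': 48.3094771942256, 'cx': 278.76063622244686, 'cy': 208.49055729807236, 'origin': array([ 1.06815878, -0.09976294,  1.07127014]), 'rotation': array([-0.20815418,  0.74705021,  0.60869921, -0.16755027])}
side {'vertical_fov': 49.14316453545678, 'cx': 279.6868765458043, 'cy': 216.9878858521275, 'origin': array([ 0.41893054, -0.7633435 ,  0.73285286]), 'rotation': array([-0.46843711,  0.87997674, -0.07108613,  0.03397612])}
wrist {'vertical_fov': 65.70646984690485, 'cx': 278.35867925697147, 'cy': 210.2281392290128, 'origin': array([0.15389929, 0.61065844, 0.37192794]), 'rotation': array([0.12270249, 0.81470928, 0.56057739, 0.08334195])}
```

View pics/scene0.png

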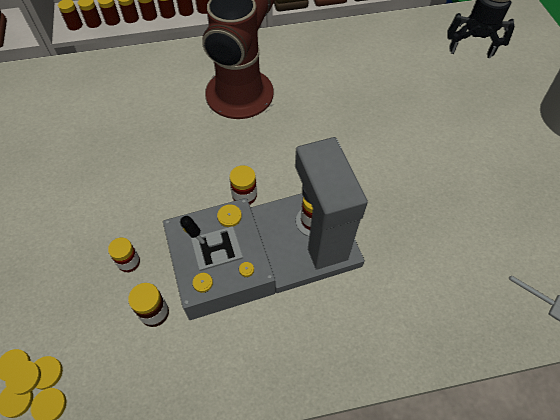

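View pics/side0.png

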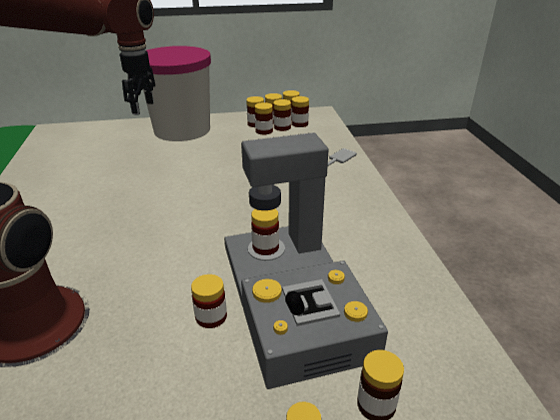

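View pics/wrist0.png

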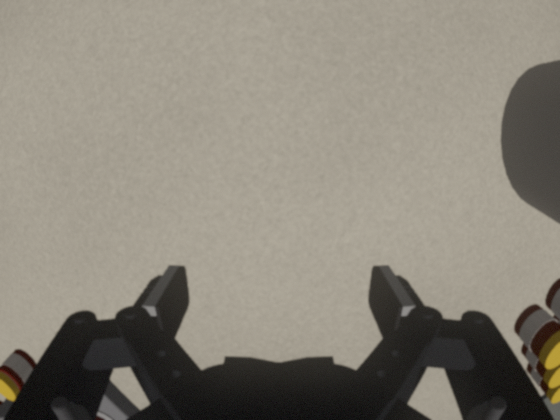

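```bash
python3 - <<'E'
import cv2
a=cv2.imread("pics/scene0.png")[180:330,150:300]; cv2.imwrite("pics/s0c.png",cv2.resize(a,(600,600),interpolation=cv2.INTER_CUBIC))
a=cv2.imread("pics/side0.png")[255:395,235:395]; cv2.imwrite("pics/d0c.png",cv2.resize(a,None,fx=4,fy=4,interpolation=cv2.INTER_CUBIC))
E
```

```text
(no output)
```

View pics/s0c.png

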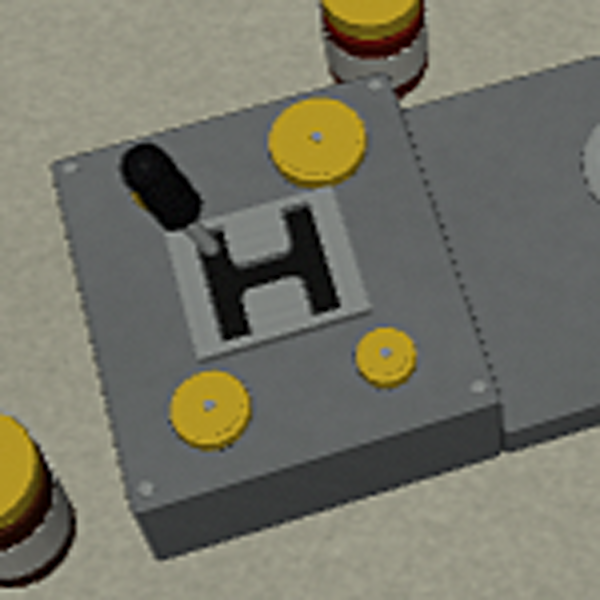

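View pics/d0c.png

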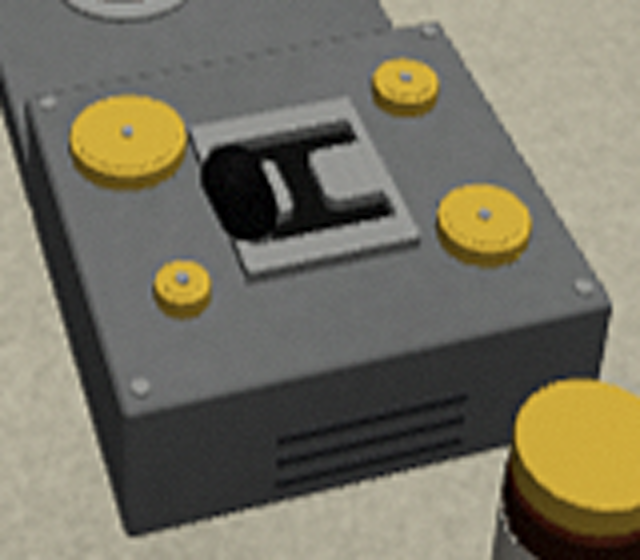

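```bash
cat > h.py <<'E'
import numpy as np
from plant import *
from scipy.spatial.transform import Rotation as R
from scipy.optimize import least_squares
def rot(q): return R.from_quat(np.r_[q[1:],q[0]])
def proj(n,P,i=None):
    i=i or camera_info(n); f=210/np.tan(np.radians(i['vertical_fov'])/2)
    p=rot(i['rotation']).inv().apply(np.atleast_2d(P)-i['origin'])
    return np.c_[i['cx']+f*p[:,0]/p[:,2], i['cy']+f*p[:,1]/p[:,2]]
def m2w(m,P):
    P=np.atleast_2d(P); c,s=np.cos(m[2]),np.sin(m[2])
    return np.c_[m[0]+c*P[:,0]-s*P[:,1], m[1]+s*P[:,0]+c*P[:,1], P[:,2]]
E
python3 - <<'E'
from h import *
S={(-73,50,112):(316,137),(73,-50,112):(208,405),(73,50,112):(385,352),(-115,-105,100):(55,163),(115,105,100):(500,403),(115,-105,100):(133,510)}
D={(-73,50,112):(127,131),(73,50,112):(405,78),(73,-50,112):(484,215),(-73,-50,112):(182,280),(-115,-105,100):(128,413),(115,-105,100):(608,305)}
c=lambda v,o:(np.array(list(v),float)+.5)/4-.5+o
us=c(S.values(),(150,180)); ud=c(D.values(),(235,255))
ps=np.array(list(S))/1e3; pd=np.array(list(D))/1e3
fun=lambda m:np.r_[(proj("scene",m2w(m,ps))-us).ravel(),(proj("side",m2w(m,pd))-ud).ravel()]
r=least_squares(fun,[.6,0,0]); print(r.x); print(r.fun.reshape(-1,2).round(1))
gs=c([(161,187)],(150,180)); gd=c([(241,193)],(235,255))
f2=lambda p:np.r_[(proj("scene",p)-gs).ravel(),(proj("side",p)-gd).ravel()]
q=least_squares(f2,[.6,0,.16]); print("grip",q.x,q.fun.round(1))
m=r.x; d=q.x-[m[0],m[1],0]; print("machine frame",R.from_euler('z',-m[2]).apply(d))
for k in [(-48,44,.155),(0,44,.16),(0,-44,.16)]: print(k, m2w(m,[k[0]/1e3,k[1]/1e3,k[2]]))
E
```

```text
[ 0.57296991 -0.13818567  0.10773872]
[[ 1.3 -0.3]
 [ 1.1 -0.4]
 [ 0.9 -0. ]
 [-0.4 -1.6]
 [ 1.5 -0.9]
 [ 0.   0.3]
 [ 0.4  0.9]
 [ 0.6  0.9]
 [ 0.3  1. ]
 [ 0.1  0.6]
 [-1.8  1. ]
 [ 2.5  0.1]]
grip [ 0.5340874  -0.18835255  0.15490638] [ 0.2 -0.5  0.4  0.3]
machine frame [-0.04405152 -0.04569495  0.15490638]
(-48, 44, 0.155) [[ 0.52051688 -0.09960225  0.155     ]]
(0, 44, 0.16) [[ 0.56823857 -0.09444079  0.16      ]]
(0, -44, 0.16) [[ 0.57770125 -0.18193055  0.16      ]]
```

```bash
python3 -m inch '0 0 -0.03 0 0 -0.12 1; 0 0 -0.03 0 0 -0.12 1; 0 0 -0.03 0 0 -0.12 1; 0 0 -0.03 0 0 -0.115 1; 0 0 -0.03 0 0 0 1; 0 0 0 0 0 0 1;0 0 0 0 0 0 1'
python3 -c "
from h import *
s=state();print(s['tool_pos'],rot(s['tool_rot']).as_matrix().round(3),s['joint_pos'].round(2))"
```

```text
time: 0.73
tool_pos: [0.2245, 0.584, 0.3841]
tool_rot: [-0.001, 0.668, 0.744, 0.002]
contact_force: [1.1, -0.3, -0.0]
gripper_width: 0.005
[0.22445257 0.58404843 0.38410302] [[-0.108  0.994  0.002]
 [ 0.994  0.108  0.004]
 [ 0.004  0.003 -1.   ]] [ 1.09  0.01  1.41 -0.    1.72 -0.59]
```

```bash
for i in 1; do python3 -m inch '-0.03 0.006 0 0 0 0 1;-0.03 0.006 0 0 0 0 1;-0.03 0.006 0 0 0 0 1;-0.03 0.006 0 0 0 0 1;-0.03 0.006 0 0 0 0 1;-0.03 0.006 0 0 0 0 1;-0.03 0.006 0 0 0 0 1;-0.03 0.006 0 0 0 0 1;-0.03 0.006 0 0 0 0 1;-0.03 0.006 0 0 0 0 1'; done
python3 -m inch '-0.03 0.006 0 0 0 0 1;-0.03 0.006 0 0 0 0 1;-0.03 0.006 0 0 0 0 1;-0.03 0.006 0 0 0 0 1;-0.03 0.006 0 0 0 0 1;-0.03 0.006 0 0 0 0 1;-0.03 0.006 0 0 0 0 1;-0.03 0.006 0 0 0 0 1;-0.03 0.006 0 0 0 0 1;-0.03 0.006 0 0 0 0 1'
cat >> h.py <<'E'
M=np.array([0.573,-0.138,0.108])
def where():
    s=state(); m=rot(s['tool_rot']).as_matrix()
    d=R.from_euler('z',-M[2]).apply(s['tool_pos']-[M[0],M[1],0])
    f=R.from_euler('z',-M[2]).apply(s['contact_force'])
    print('t',round(s['time'],2),'mach xyz mm',(d*1e3).round(1),'F mach',f.round(1),'yaw',round(np.arctan2(m[1,0],m[0,0])-np.pi/2,3),'z',m[:,2].round(3))
E
python3 -c "
from h import *
where(); print(state()['joint_pos'])"
```

```text
time: 1.57
tool_pos: [0.3158, 0.29, 0.3788]
tool_rot: [-0.0, 0.668, 0.744, -0.002]
contact_force: [0.7, -0.8, 0.1]
gripper_width: -0.001
time: 2.4
tool_pos: [0.4079, -0.0016, 0.379]
tool_rot: [-0.001, 0.668, 0.744, -0.001]
contact_force: [0.3, 0.9, -0.9]
gripper_width: -0.005
t 2.4 mach xyz mm [-149.5  153.4  379. ] F mach [ 0.4  0.8 -0.9] yaw 0.108 z [-0.003  0.001 -1.   ]
[-1.86926804e-01 -5.23743685e-01  1.85583160e+00  7.20738921e-05
  1.81276156e+00 -1.86541057e+00]
```

```bash
python3 -m inch '-0.03 0.006 0 0 0 0 1;-0.03 0.006 0 0 0 0 1;-0.03 0.006 0 0 0 0 1;-0.03 0.006 0 0 0 0 1;-0.03 0.006 0 0 0 0 1;-0.03 0.006 0 0 0 0 1;0 0.004 0.03 0 0 0 1;0 0 0.03 0 0 0 1;0 0 0.03 0 0 0 1;0 0 0 0 0 0 1'
python3 -c "
from h import *
where()"
```

```text
time: 3.23
tool_pos: [0.4638, -0.173, 0.2812]
tool_rot: [-0.008, 0.668, 0.744, -0.002]
contact_force: [-0.3, 0.2, -1.2]
gripper_width: -0.002
t 3.23 mach xyz mm [-112.4  -23.   281.2] F mach [-0.3  0.2 -1.2] yaw 0.107 z [-0.014  0.008 -1.   ]
```

```bash
python3 -m inch '-0.022 0.005 0.03 0 0 0 1;0 0 0.03 0 0 0 1;0 0 0.03 0 0 0 1;0 0 0.02 0 0 0 1;0 0 0 0 0 0 1; 0 0 0 0 0 0 1'
python3 -c "
from h import *
where()
import cv2
for n in ('scene','side'):
    a=grab_frame(n); a=a[150:330,130:330] if n=='scene' else a[215:395,215:415]
    cv2.imwrite('pics/%s1.png'%n,cv2.resize(a,None,fx=3,fy=3,interpolation=cv2.INTER_CUBIC))
where()"
```

```text
time: 3.73
tool_pos: [0.4742, -0.1956, 0.1807]
tool_rot: [-0.001, 0.668, 0.744, -0.0]
contact_force: [0.5, -0.6, -0.3]
gripper_width: -0.001
t 3.73 mach xyz mm [-104.4  -46.7  180.7] F mach [ 0.4 -0.7 -0.3] yaw 0.108 z [-0.002  0.001 -1.   ]
t 3.83 mach xyz mm [-102.9  -47.8  183.7] F mach [ 0.  -0.3  0.8] yaw 0.108 z [ 0.003 -0.002 -1.   ]
```

View pics/scene1.png

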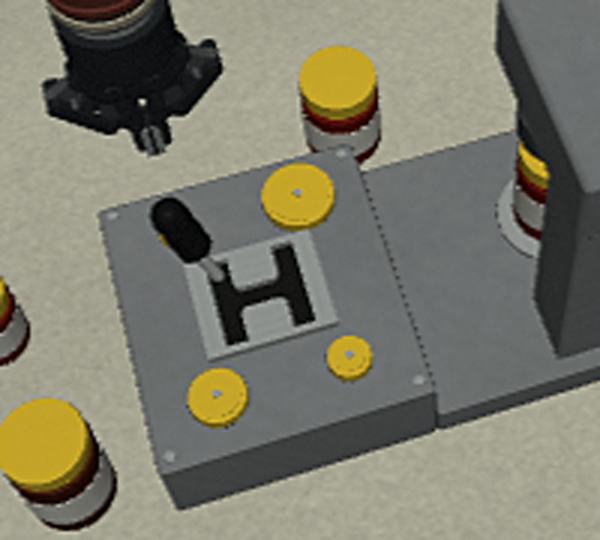

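View pics/side1.png

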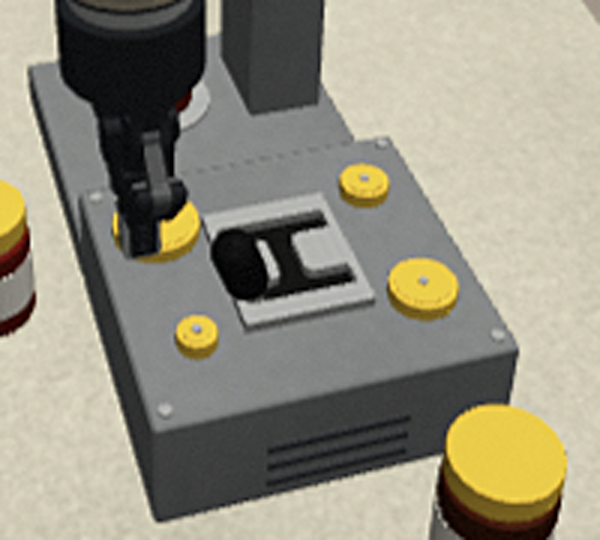

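```bash
python3 -m inch '0 0.005 0.02 0 0 0 1;0 0.005 0.018 0 0 0 1;0 0.005 0 0 0 0 1;0 0.005 0 0 0 0 1;0 0.004 0 0 0 0 1;0 0.004 0 0 0 0 1;0 0.004 0 0 0 0 1;0 0.004 0 0 0 0 1;0 0 0 0 0 0 1;0 0 0 0 0 0 1'
python3 -c "
from h import *
where()"
```

```text
time: 4.67
tool_pos: [0.5111, -0.1922, 0.1437]
tool_rot: [0.0, 0.668, 0.744, 0.0]
contact_force: [-0.4, -0.8, -0.3]
gripper_width: 0.003
t 4.67 mach xyz mm [-67.4 -47.3 143.7] F mach [-0.4 -0.8 -0.3] yaw 0.108 z [ 0.001 -0.    -1.   ]
```

```bash
python3 -m inch '0 0.004 0 0 0 0 1;0 0.004 0 0 0 0 1;0 0.004 0 0 0 0 1;0 0.004 0 0 0 0 1;0 0.004 0 0 0 0 1'
python3 -m inch '0 0.004 0 0 0 0 1;0 0.004 0 0 0 0 1;0 0.004 0 0 0 0 1;0 0.004 0 0 0 0 1;0 0 0 0 0 0 1;0 0 0 0 0 0 1'
cat > look.py <<'E'
from h import *
import cv2,sys
k=sys.argv[1]; where()
for n in ('scene','side'):
    a=grab_frame(n); cv2.imwrite('pics/%s%s_full.png'%(n,k),a); a=a[170:320,140:340] if n=='scene' else a[245:395,215:415]
    cv2.imwrite('pics/%s%s.png'%(n,k),cv2.resize(a,None,fx=4,fy=4,interpolation=cv2.INTER_CUBIC))
E
python3 look.py 2
```

```text
time: 5.08
tool_pos: [0.5309, -0.19, 0.1433]
tool_rot: [-0.0, 0.668, 0.744, 0.0]
contact_force: [-3.9, -1.7, 2.4]
gripper_width: 0.001
time: 5.58
tool_pos: [0.5469, -0.188, 0.143]
tool_rot: [0.0, 0.668, 0.744, 0.001]
contact_force: [-0.1, 0.4, -0.1]
gripper_width: 0.001
t 5.58 mach xyz mm [-31.3 -46.9 143. ] F mach [-0.   0.4 -0.1] yaw 0.108 z [ 0.001  0.001 -1.   ]
```

View pics/scene2.png

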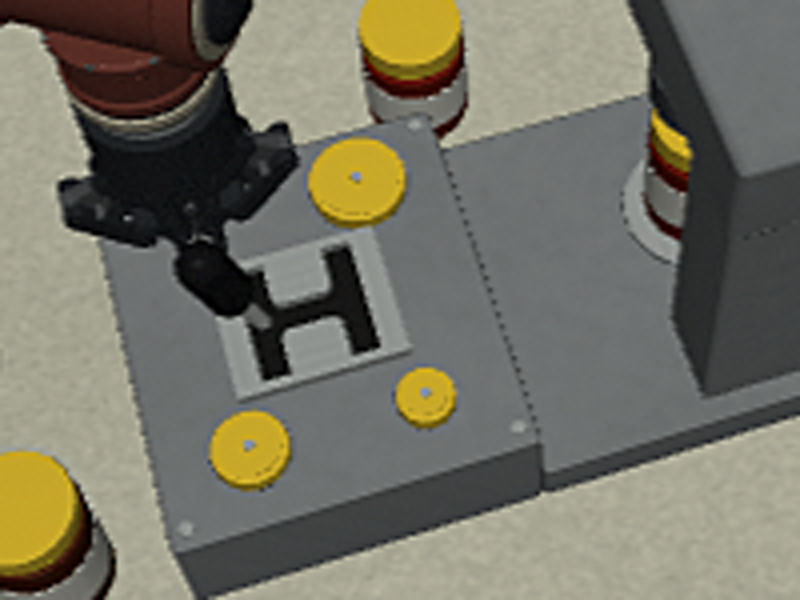

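View pics/side2.png

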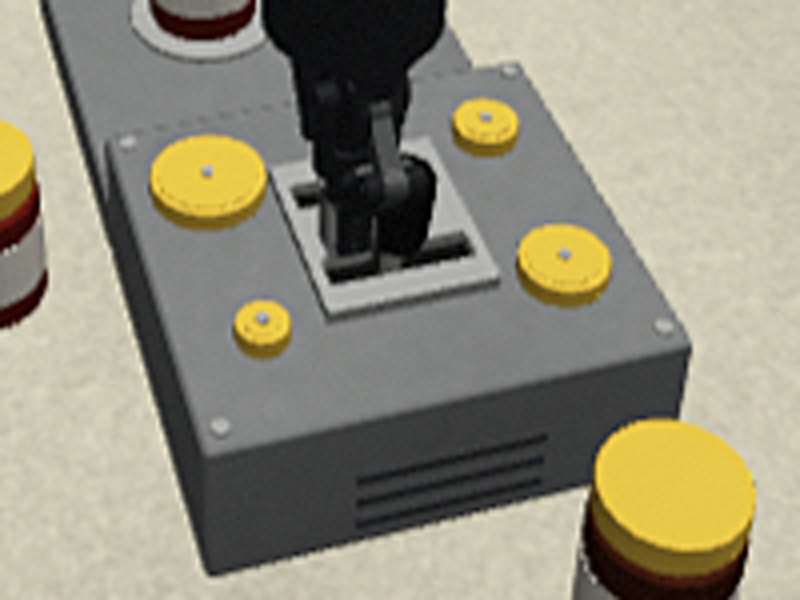

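```bash
cat > pred.py <<'E'
from h import *
import sys
l=float(sys.argv[1])
off={'scene':(140,170),'side':(215,245)}
def pt(g,l,L): return m2w(M,[L*np.sin(g)*np.cos(l),L*np.sin(l),.014+L*np.cos(g)*np.cos(l)])
for g in map(float,sys.argv[2:]):
    print(g,[ (n,[(((proj(n,pt(g,l,L))[0]-off[n])+.5)*4).round(0).tolist() for L in (.1,.128,.152,.184)]) for n in off])
E
python3 pred.py -0.29 -.08 -.04 0 .04
```

```text
-0.08 [('scene', [[258.0, 309.0], [237.0, 288.0], [218.0, 270.0], [192.0, 244.0]]), ('side', [[386.0, 265.0], [389.0, 236.0], [392.0, 210.0], [395.0, 173.0]])]
-0.04 [('scene', [[260.0, 315.0], [239.0, 296.0], [220.0, 279.0], [194.0, 255.0]]), ('side', [[394.0, 263.0], [399.0, 233.0], [404.0, 207.0], [411.0, 169.0]])]
0.0 [('scene', [[261.0, 320.0], [241.0, 303.0], [223.0, 288.0], [197.0, 266.0]]), ('side', [[402.0, 261.0], [409.0, 231.0], [417.0, 204.0], [426.0, 166.0]])]
0.04 [('scene', [[263.0, 326.0], [243.0, 311.0], [225.0, 297.0], [200.0, 277.0]]), ('side', [[409.0, 259.0], [420.0, 229.0], [429.0, 202.0], [442.0, 163.0]])]
```

```bash
python3 - <<'E'
import cv2
a=cv2.imread("pics/scene2_full.png")[220:280,175:255];cv2.imwrite("pics/s2z.png",cv2.resize(a,None,fx=10,fy=10,interpolation=cv2.INTER_CUBIC))
E
```

```text
(no output)
```

View pics/s2z.png

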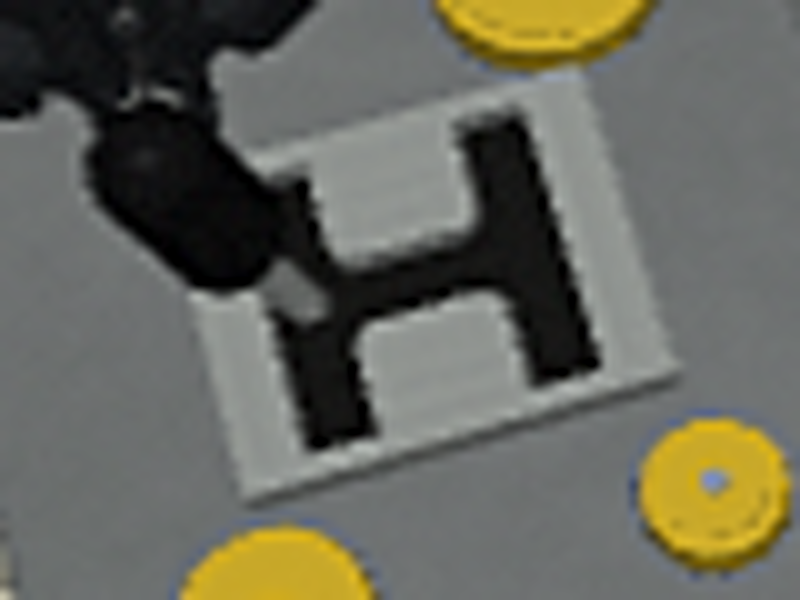

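```bash
python3 -m inch '0 0.003 0 0 0 0 1;0 0.002 0 0 0 0 1;0 0 0 0 0 0 1;0 0 0 0 0 0 1'; python3 -c "
from h import *
where()"
```

```text
time: 6.02
tool_pos: [0.5514, -0.1878, 0.1434]
tool_rot: [0.0, 0.668, 0.744, 0.0]
contact_force: [-2.4, 0.3, 1.3]
gripper_width: 0.001
t 6.02 mach xyz mm [-26.8 -47.1 143.4] F mach [-2.3  0.6  1.3] yaw 0.108 z [ 0.  0. -1.]
```

```bash
python3 -m inch '0 -0.02 0 0 0 0 1;0 -0.02 -0.01 0 0 0 1;0 0 -0.03 0 0 0 1;0 0 -0.03 0 0 0 1;-0.03 0.005 -0.02 0 0 0 1;-0.03 0.022 0 0 0 0 1;0 0.02 0 0 0 0 1;0 0.02 0 0 0 0 1;0 0 0 0 0 0 1; 0 0 0 0 0 0 1'
python3 -m inch '0 0 0 0 0 0.12 1;0 0 0 0 0 0.12 1;0 0 0 0 0 0.12 1;0 0 0 0 0 0.12 1;0 0 0 0 0 0.12 1;0 0 0 0 0 0.12 1;0 0 0 0 0 0.12 1;0 0 0 0 0 0.12 1;0 0 0 0 0 0.12 1;0 0 0 0 0 0.12 1'
python3 -m inch '0 0 0 0 0 0.12 1;0 0 0 0 0 0.12 1;0 0 0 0 0 0.12 1;0 0 0 0 0 0 1;0 0 0 0 0 0 1'
python3 look.py 3
```

```text
time: 6.85
tool_pos: [0.5852, -0.2443, 0.2328]
tool_rot: [-0.0, 0.668, 0.745, 0.0]
contact_force: [-0.4, 1.0, 0.5]
gripper_width: 0.001
time: 7.68
tool_pos: [0.5839, -0.2443, 0.2333]
tool_rot: [-0.0, 0.972, 0.234, 0.0]
contact_force: [0.5, 0.0, -0.2]
gripper_width: 0.003
time: 8.1
tool_pos: [0.5842, -0.2444, 0.2334]
tool_rot: [0.0, 0.998, 0.061, 0.0]
contact_force: [-0.8, 0.3, -0.3]
gripper_width: -0.001
t 8.1 mach xyz mm [  -0.4 -106.9  233.4] F mach [-0.7  0.4 -0.3] yaw -1.449 z [ 0. -0. -1.]
```

View pics/scene3.png

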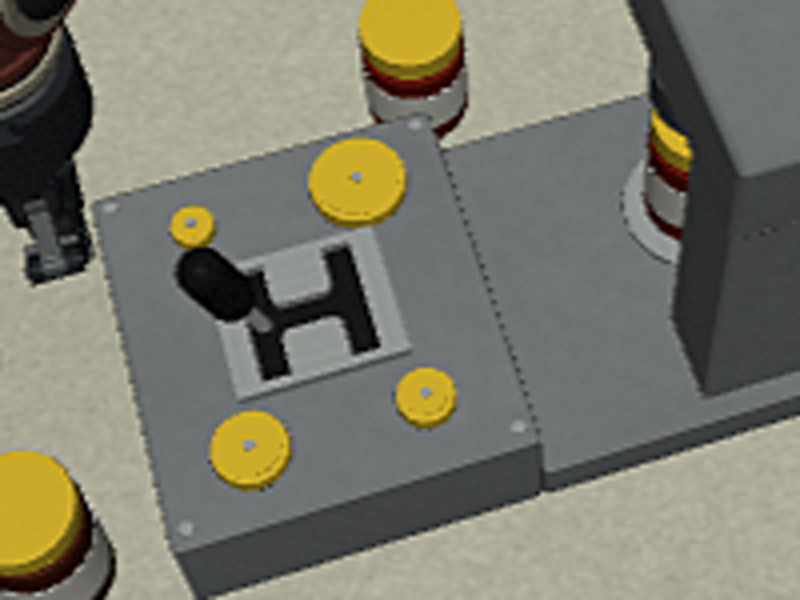

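View pics/side3.png

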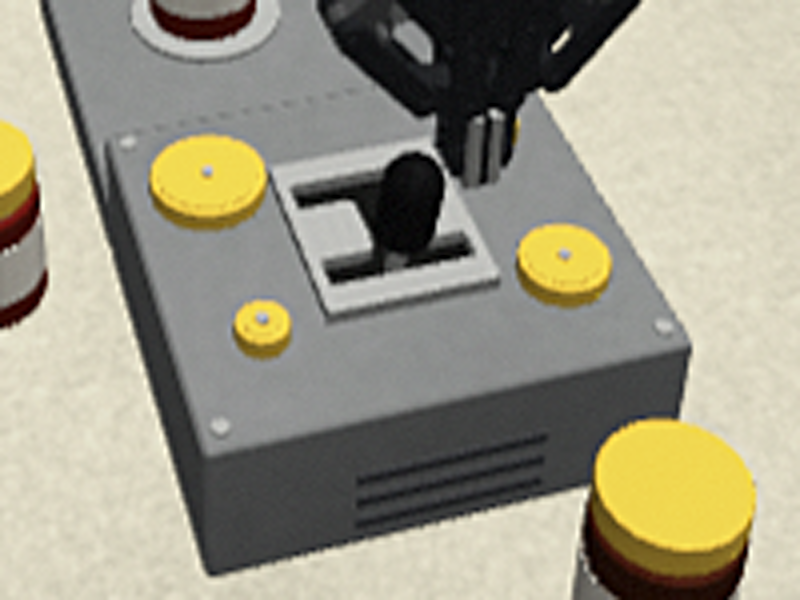

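```bash
python3 -m inch '0 0 0.03 0 0 0.013 1;0 0 0.03 0 0 0 1;0 0 0.03 0 0 0 1;0 -0.006 0 0 0 0 1;0 -0.006 0 0 0 0 1;0 -0.005 0 0 0 0 1;0 -0.005 0 0 0 0 1;0 -0.005 0 0 0 0 1;0 -0.004 0 0 0 0 1;0 -0.004 0 0 0 0 1'
python3 -c "
from h import *
where()"
python3 -m inch '0 -0.004 0 0 0 0 1;0 -0.004 0 0 0 0 1;0 -0.004 0 0 0 0 1;0 -0.004 0 0 0 0 1;0 -0.004 0 0 0 0 1'
python3 -c "
from h import *
where()"
```

```text
time: 9.03
tool_pos: [0.5817, -0.21, 0.1451]
tool_rot: [0.001, 0.999, 0.053, 0.001]
contact_force: [0.3, -5.4, 3.6]
gripper_width: 0.001
t 9.03 mach xyz mm [  0.9 -72.5 145.1] F mach [-0.2 -5.4  3.6] yaw -1.464 z [ 0.003 -0.003 -1.   ]
time: 9.45
tool_pos: [0.5787, -0.1897, 0.1435]
tool_rot: [0.0, 0.999, 0.053, -0.0]
contact_force: [-1.8, -3.5, 3.3]
gripper_width: -0.001
t 9.45 mach xyz mm [ 1.000e-01 -5.200e+01  1.435e+02] F mach [-2.2 -3.3  3.3] yaw -1.465 z [-0. -0. -1.]
```

```bash
python3 -m inch '0 -0.004 0 0 0 0 1;0 -0.004 0 0 0 0 1;0 -0.004 0 0 0 0 1;0 -0.004 0 0 0 0 1;0 -0.004 0 0 0 0 1'
python3 -m inch '0 -0.004 0 0 0 0 1;0 -0.004 0 0 0 0 1;0 -0.004 0 0 0 0 1;0 -0.004 0 0 0 0 1;0 -0.004 0 0 0 0 1'
python3 -c "
from h import *
where()"
```

```text
time: 9.87
tool_pos: [0.5764, -0.1693, 0.1429]
tool_rot: [-0.0, 0.999, 0.053, -0.0]
contact_force: [-1.9, -3.1, 2.2]
gripper_width: 0.0
time: 10.28
tool_pos: [0.5745, -0.1498, 0.1433]
tool_rot: [0.0, 0.999, 0.053, -0.0]
contact_force: [-1.3, -3.0, 2.6]
gripper_width: 0.002
t 10.28 mach xyz mm [  0.2 -11.9 143.3] F mach [-1.7 -2.9  2.6] yaw -1.465 z [-0. -0. -1.]
```

```bash
python3 -m inch '0 -0.004 0 0 0 0 1;0 -0.004 0 0 0 0 1;0 -0.004 0 0 0 0 1;0 -0.004 0 0 0 0 1;0 -0.004 0 0 0 0 1'
python3 -m inch '0 -0.002 0 0 0 0 1;0 0 0 0 0 0 1'
python3 look.py 4
```

```text
time: 10.7
tool_pos: [0.5722, -0.1296, 0.1427]
tool_rot: [-0.0, 0.999, 0.053, -0.0]
contact_force: [0.5, -3.4, -1.3]
gripper_width: -0.001
time: 10.87
tool_pos: [0.5721, -0.1274, 0.1428]
tool_rot: [-0.0, 0.999, 0.053, -0.0]
contact_force: [0.5, -2.0, -1.1]
gripper_width: -0.001
t 10.87 mach xyz mm [  0.2  10.6 142.8] F mach [ 0.3 -2.1 -1.1] yaw -1.464 z [-0.     0.001 -1.   ]
```

View pics/scene4.png

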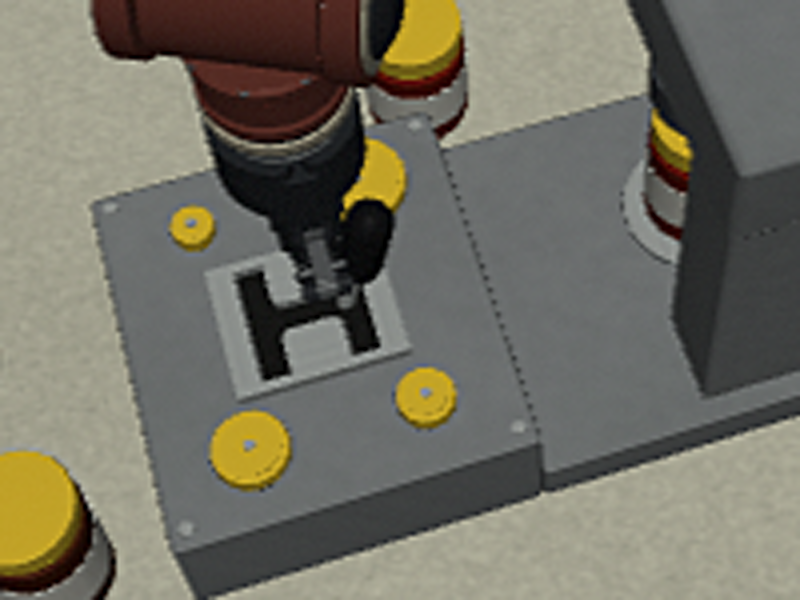

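View pics/side4.png

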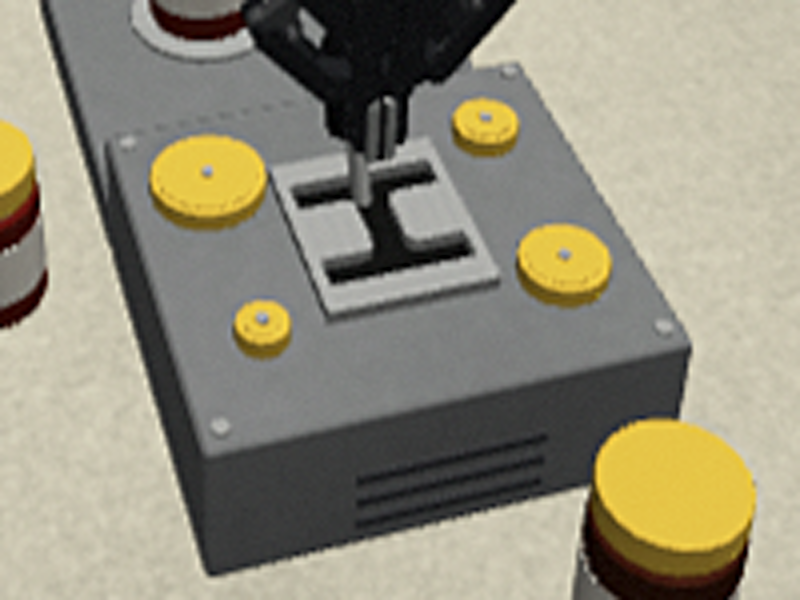

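```bash
python3 pred.py 0.22 -.04 0; python3 pred.py 0.28 -.08 -.04 0
```

```text
-0.04 [('scene', [[345.0, 289.0], [351.0, 262.0], [356.0, 238.0], [363.0, 205.0]]), ('side', [[361.0, 188.0], [356.0, 138.0], [352.0, 94.0], [346.0, 34.0]])]
0.0 [('scene', [[347.0, 295.0], [353.0, 270.0], [359.0, 247.0], [366.0, 216.0]]), ('side', [[368.0, 186.0], [366.0, 136.0], [364.0, 92.0], [361.0, 31.0]])]
-0.08 [('scene', [[354.0, 282.0], [362.0, 253.0], [369.0, 228.0], [379.0, 192.0]]), ('side', [[350.0, 184.0], [342.0, 133.0], [335.0, 89.0], [325.0, 28.0]])]
-0.04 [('scene', [[356.0, 287.0], [364.0, 260.0], [372.0, 236.0], [382.0, 203.0]]), ('side', [[357.0, 182.0], [351.0, 131.0], [346.0, 86.0], [340.0, 25.0]])]
0.0 [('scene', [[357.0, 293.0], [366.0, 268.0], [374.0, 245.0], [386.0, 213.0]]), ('side', [[365.0, 180.0], [361.0, 129.0], [358.0, 84.0], [354.0, 22.0]])]
```

```bash
python3 -m inch '0 -0.003 0 0 0 0 1;0 0 0 0 0 0 1'; python3 -m inch '0 -0.002 0 0 0 0 1;0 0 0 0 0 0 1'
python3 -c "
from h import *
where()"
```

```text
time: 11.13
tool_pos: [0.572, -0.125, 0.1432]
tool_rot: [-0.0, 0.999, 0.053, 0.0]
contact_force: [0.4, -3.1, -0.8]
gripper_width: 0.003
time: 11.3
tool_pos: [0.5718, -0.123, 0.1434]
tool_rot: [0.0, 0.999, 0.053, 0.0]
contact_force: [0.1, -2.6, -1.1]
gripper_width: -0.001
t 11.3 mach xyz mm [  0.4  15.  143.4] F mach [-0.1 -2.6 -1.1] yaw -1.465 z [ 0. -0. -1.]
```

```bash
python3 -m inch '0 0.015 0 0 0 0 1;0 0.02 0 0 0 0 1;0 0 -0.03 0 0 0 1;0 0 -0.03 0 0 0 1;0 0 -0.03 0 0 0 1;0.03 0 0 0 0 0 1;0.03 0 0 0 0 0 1;0 0 0 0 0 0 1;0 0 0 0 0 -0.12 1;0 0 0 0 0 -0.12 1'
python3 -m inch '0 0 0 0 0 -0.12 1;0 0 0 0 0 -0.12 1;0 0 0 0 0 -0.12 1;0 0 0 0 0 -0.12 1;0 0 0 0 0 -0.12 1;0 0 0 0 0 -0.12 1;0 0 0 0 0 -0.12 1;0 0 0 0 0 -0.12 1;0 0 0 0 0 -0.12 1;0 0 0 0 0 -0.12 1'
python3 -m inch '0 0 0 0 0 -0.12 1;0 0 0 0 0 -0.01 1;0 0 0 0 0 0 1;0 0 0 0 0 0 1'
python3 look.py 5
```

```text
time: 12.13
tool_pos: [0.6351, -0.1518, 0.2327]
tool_rot: [-0.001, 0.985, 0.175, -0.001]
contact_force: [0.8, 0.6, 0.1]
gripper_width: 0.001
time: 12.97
tool_pos: [0.6346, -0.152, 0.233]
tool_rot: [-0.001, 0.714, 0.7, 0.0]
contact_force: [-0.4, 0.3, -0.1]
gripper_width: 0.004
time: 13.3
tool_pos: [0.6349, -0.1519, 0.2332]
tool_rot: [-0.0, 0.67, 0.742, 0.0]
contact_force: [-0.0, -0.3, -0.5]
gripper_width: 0.001
t 13.3 mach xyz mm [ 60.  -20.5 233.2] F mach [-0.1 -0.3 -0.5] yaw 0.103 z [-0.     0.001 -1.   ]
```

View pics/scene5.png

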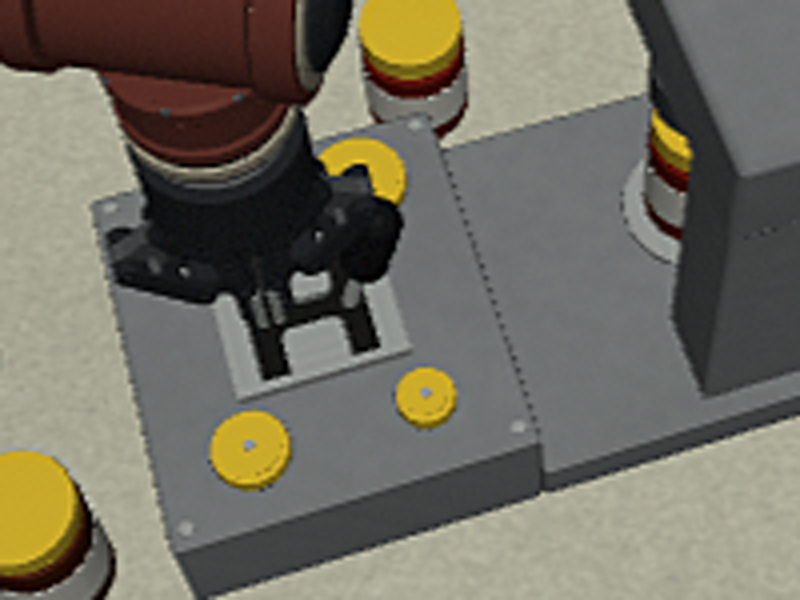

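View pics/side5.png

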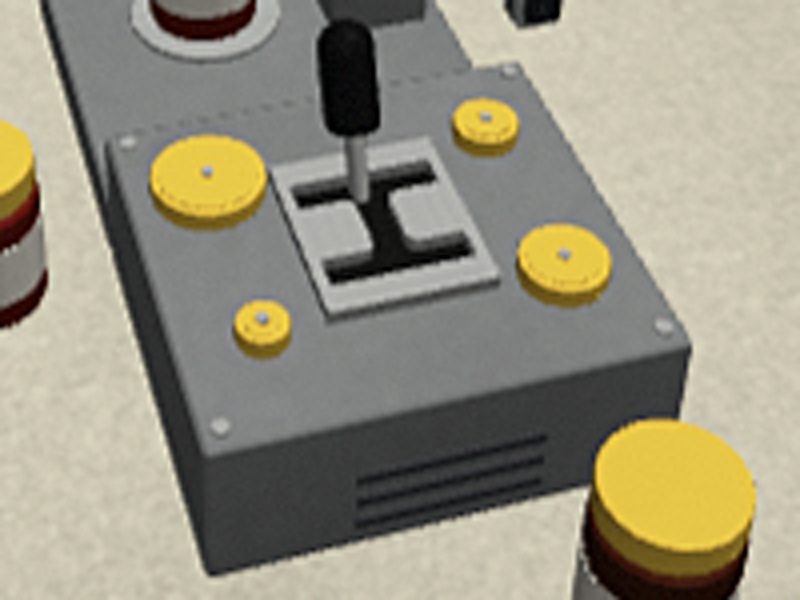

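```bash
python3 -m inch '0.03 0 0 0 0 0 1;0.032 0 0.03 0 0 0 1;0 0 0.03 0 0 0 1;0 0 0.03 0 0 0 1;0 -0.006 0 0 0 0 1;0 -0.006 0 0 0 0 1;0 -0.006 0 0 0 0 1;0 -0.006 0 0 0 0 1;0 -0.006 0 0 0 0 1;0 -0.004 0 0 0 0 1'
python3 -c "
from h import *
where()"
python3 -m inch '0 -0.004 0 0 0 0 1;0 -0.004 0 0 0 0 1;0 -0.004 0 0 0 0 1;0 -0.004 0 0 0 0 1'
python3 -c "
from h import *
where()"
```

```text
time: 14.23
tool_pos: [0.5952, -0.0958, 0.147]
tool_rot: [0.001, 0.669, 0.743, 0.001]
contact_force: [0.3, -0.5, -0.2]
gripper_width: 0.002
t 14.23 mach xyz mm [ 26.6  39.5 147. ] F mach [ 0.2 -0.5 -0.2] yaw 0.104 z [ 0.003 -0.001 -1.   ]
time: 14.57
tool_pos: [0.58, -0.097, 0.1462]
tool_rot: [0.001, 0.669, 0.743, 0.001]
contact_force: [3.2, 0.7, 3.1]
gripper_width: -0.0
t 14.57 mach xyz mm [ 11.3  40.  146.2] F mach [3.2 0.3 3.1] yaw 0.105 z [ 0.004 -0.001 -1.   ]
```

Contact is made and the lever is moving; I'll continue toward x ≈ -20 mm.

```bash
python3 -m inch '0 -0.004 0 0 0 0 1;0 -0.004 0 0 0 0 1;0 -0.004 0 0 0 0 1;0 -0.004 0 0 0 0 1'
python3 -m inch '0 -0.003 0 0 0 0 1;0 -0.003 0 0 0 0 1;0 -0.002 0 0 0 0 1;0 -0.002 0 0 0 0 1;0 0 0 0 0 0 1'
python3 -c "
from h import *
where()"
```

```text
time: 14.9
tool_pos: [0.5628, -0.0987, 0.1448]
tool_rot: [0.0, 0.669, 0.743, -0.0]
contact_force: [3.1, 0.1, 2.0]
gripper_width: 0.003
time: 15.32
tool_pos: [0.5524, -0.0994, 0.1441]
tool_rot: [-0.001, 0.669, 0.743, -0.0]
contact_force: [2.2, -0.7, -0.6]
gripper_width: 0.001
t 15.32 mach xyz mm [-16.3  40.6 144.1] F mach [ 2.1 -0.9 -0.6] yaw 0.105 z [-0.002  0.001 -1.   ]
```

```bash
python3 -m inch '0 -0.002 0 0 0 0 1;0 -0.001 0 0 0 0 1;0 0 0 0 0 0 1'
python3 -m inch '0 -0.001 0 0 0 0 1;0 -0.001 0 0 0 0 1;0 0 0 0 0 0 1'
python3 -c "
from h import *
where()"
```

```text
time: 15.57
tool_pos: [0.55, -0.0997, 0.1446]
tool_rot: [-0.0, 0.669, 0.743, 0.0]
contact_force: [3.5, 0.1, -0.8]
gripper_width: 0.0
time: 15.82
tool_pos: [0.5488, -0.0999, 0.145]
tool_rot: [0.001, 0.669, 0.743, 0.001]
contact_force: [6.1, 0.8, -1.6]
gripper_width: 0.001
t 15.82 mach xyz mm [-20.   40.5 145. ] F mach [ 6.2  0.2 -1.6] yaw 0.105 z [ 0.002  0.    -1.   ]
```

```bash
python3 -m inch '0 -0.001 0 0 0 0 1;0 0 0 0 0 0 1'
python3 -m inch '0 -0.001 0 0 0 0 1;0 0 0 0 0 0 1'
python3 -c "
from h import *
where()"
```

```text
time: 15.98
tool_pos: [0.5482, -0.1, 0.1452]
tool_rot: [0.001, 0.669, 0.743, 0.001]
contact_force: [6.6, 0.9, -1.7]
gripper_width: 0.003
time: 16.15
tool_pos: [0.5476, -0.1001, 0.1453]
tool_rot: [0.001, 0.669, 0.743, 0.001]
contact_force: [8.5, 1.3, -2.5]
gripper_width: -0.002
t 16.15 mach xyz mm [-21.2  40.4 145.3] F mach [ 8.6  0.4 -2.5] yaw 0.105 z [ 0.004  0.    -1.   ]
```

```bash
python3 -m inch '0 0.01 0 0 0 0 1;0 0.02 0 0 0 0 1;0 0.02 0 0 0 0 1;0 0 -0.03 0 0 0 1;0 0 -0.03 0 0 0 1;0 0 -0.03 0 0 0 1;-0.03 0 -0.03 0 0 0 1;-0.03 0 -0.03 0 0 0 1;-0.03 0 0 0 0 0 1;-0.03 0 0 0 0 0 1'
python3 -m inch '-0.03 0 0 0 0 0 1;-0.03 0 0 0 0 0 1;-0.03 0 0 0 0 0 1;-0.03 0 0 0 0 0 1;-0.03 0 0 0 0 0 1;0 0 0 0 0 0 1;0 0 0 0 0 0 1'
python3 look.py 6; python3 pred.py .28 -.32 -.28
```

```text
time: 16.98
tool_pos: [0.6092, -0.2148, 0.2972]
tool_rot: [0.002, 0.669, 0.744, 0.0]
contact_force: [-0.1, 0.1, 0.1]
gripper_width: -0.003
time: 17.57
tool_pos: [0.6234, -0.3637, 0.2923]
tool_rot: [-0.002, 0.67, 0.743, -0.0]
contact_force: [0.2, -0.4, 0.0]
gripper_width: -0.003
t 17.57 mach xyz mm [  25.8 -229.8  292.3] F mach [ 0.1 -0.4  0. ] yaw 0.103 z [-0.003  0.002 -1.   ]
-0.32 [('scene', [[345.0, 253.0], [350.0, 216.0], [355.0, 183.0], [361.0, 138.0]]), ('side', [[305.0, 199.0], [284.0, 153.0], [266.0, 112.0], [241.0, 57.0]])]
-0.28 [('scene', [[346.0, 257.0], [352.0, 221.0], [357.0, 190.0], [364.0, 146.0]]), ('side', [[313.0, 196.0], [294.0, 149.0], [277.0, 108.0], [255.0, 51.0]])]
```

View pics/scene6.png

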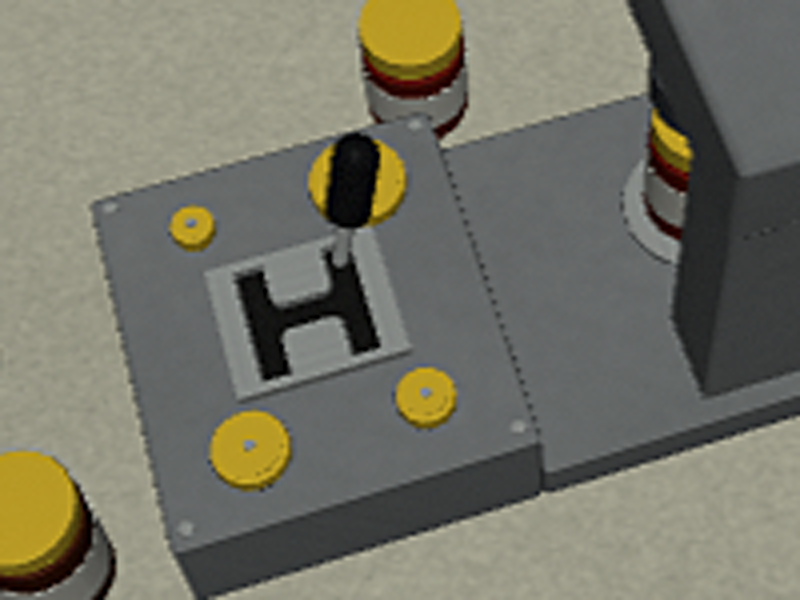

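View pics/side6.png

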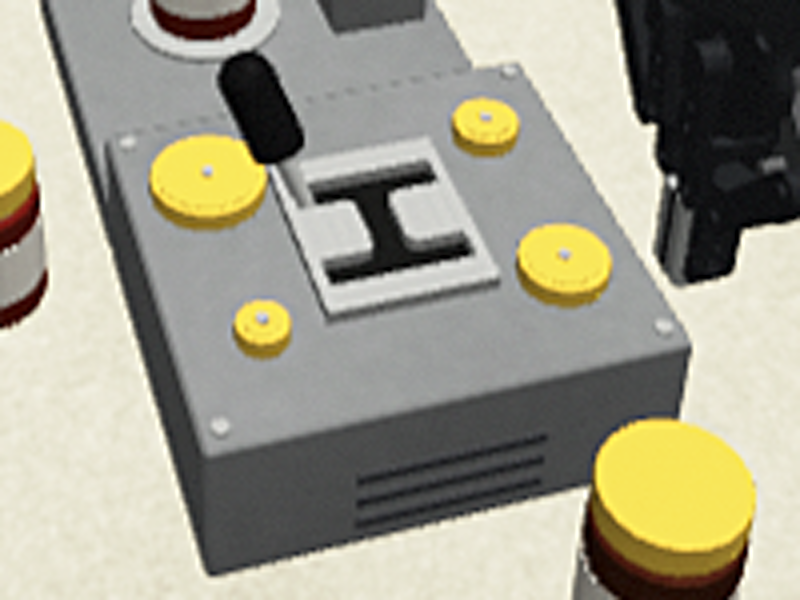

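View pics/scene6_full.png

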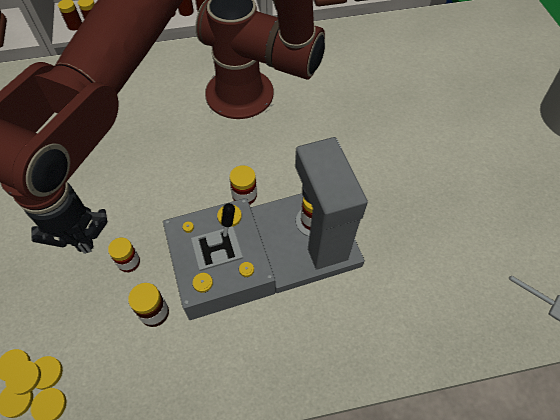

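```bash
python3 -m inch '0 0 0 0 0 0 1;0 0 0 0 0 0 1;0 0 0 0 0 0 1'; python3 -c "
from plant import *
print(abs(state()['joint_vel']).max()); print(job_done())"
```

```text
time: 17.92
tool_pos: [0.6243, -0.3614, 0.2941]
tool_rot: [0.0, 0.668, 0.744, -0.0]
contact_force: [1.0, 0.6, -0.9]
gripper_width: -0.001
0.003551969061938203
the job is handed in; nothing more can be done
None
```

The selector lever is in the near-left slot beside the 58 mm lid, and I handed the job in at about 18 s; no verdict was reported. With the fingers shut, I pushed it out of the near-right slot to the crossbar, across to the left leg, then toward the robot to its stop.

- **Lever position:** the last pictures put the fore-aft angle at about -0.32 to -0.33 rad. They put the grip roughly 26 mm from the lid's centre, against the 45 mm limit.
- **Forces:** moving the lever took about 3 to 5 N. At the slot end I stopped when the force had risen to 8.6 N and the fingertips were where I had calculated the stop to be. These are the readings at the end of each move, not continuous peaks.
- **Clearance:** the jars look unmoved in the pictures, though I did not measure them. The arm ended still, about 230 mm to the right of the gate with the fingertips 290 mm above the table, touching nothing.
- **Disagreements:** the machine-pose fit left errors of up to 2.5 pixels. While the fingers hid part of the lever in the left leg, the pictures gave slightly different sideways angles (0.22 to 0.28 rad), so I pushed 4 mm further. The next picture showed it in the leg.

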